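Free the hand press's pawl and press the bush home

TASK

A wooden toy wheel lies under the ram of the small hand press, its brass axle bush still standing proud; a ratchet pawl holds the press up. With the fingertips alone, press the pawl's thumb tab down until the pawl snaps clear of the ratchet and stays clear, then push the press lever (not the ram) down until the bush is fully home in the wheel. Pick nothing up, keep the fingers off the wheel and bush, and leave the wheel in its nest, the pawl clear and the things round the press undisturbed.

Things in the scene. Friction and masses are not known exactly. Their poses are not given: they have to be found in the camera images.
- press: the green cast hand press, fixed to the table, 110 x 180 mm base, frame 229 mm high, the ram's top at 250 mm. Origin on the table under the base; its x axis points away from the lever side (at yaw 0 straight away from the robot), y from the ram towards the column, z up. Its ram is at (0, -0.002) in this frame
- shaft (a point): the lever's turning axis (a line along the press's x axis), in the plane in which the lever swings, 68 mm to the robot's side of the press's middle and 170 mm above the table
- lever (a joint): lever angle, rad; 0 = up, rod 0.67 rad above level, pointing to the press's -y; grows as it is pushed down; stop at 1.05. Stays where it is left; about 3 N at the grip moves it. The engaged pawl blocks it at about 0.10. The ram goes down 18 mm a rad, meets the bush at 0.4 to 0.6, then needs some 6 N more; with the bush home, at about 0.9, it stops hard
- lever_grip (a point): middle of the lever's black grip, on the rod's axis, 175 mm from the shaft; the grip is round, 27 mm thick here and 92 mm long, from 115 to 207 mm from the shaft; there is nothing beneath it but the table
- pawl (a joint): pawl angle, rad; 0 = its nose hooked in the ratchet wheel, 0.32 = fully clear; over-centre spring: from about 0.16 on it snaps clear by itself and stays so; pressing takes about 2 N at the tab
- pawl_tab (a point): middle of the top of the pawl's thumb tab: a dark ribbed steel pad, 30 mm (press x) x 28 mm (press y), about 230 mm above the table, beyond the column side of the ratchet wheel; pressed straight down about 19 mm (it swings about a pivot 60 mm to its press -y side and 16 mm lower)
- bush (a joint): how far the brass bush has been pressed into the wheel, m; 0 = flange 8 mm proud, 0.008 = flange down on the wheel
- bush_top (a point): middle of the top of the brass bush (flange 22 mm across, 3 mm thick)
- wheel: the wooden toy wheel under the ram, 64 mm across, 20 mm thick, loose in a round nest 6 mm deep; origin in the middle of its underside, z up
- spare_wheel: a spare toy wheel of the same size, with no bush, lying on the table; bystander
- paint: plastic paint bottle with a black cap, 43 mm across, 114 mm high; bystander; origin at the middle of its underside
- chick: painted stone with a chick's face, 31 x 40 x 20 mm; bystander
- ladybird: painted stone ladybird, 25 x 34 x 15 mm; bystander
- ram: the press's square steel ram, 22 mm, with a round pad at its foot; origin in the middle of the pad's underside, 75 mm above the table with the lever up; driven by the lever, not to be pushed itself
Things that resemble listed ones, but are neither listed nor needed, are in the scene too. Leave any pink or red look-alike of the wheel alone.

How it is judged:
By the outcome, as a careful person would: the job done as asked, in the order asked, and still so for the second after the job is handed in, with the robot touching nothing.
It also fails if it takes over 45 s, if anything falls off the work surface, if the arm or the gripper's body presses on something with over 40 N, if the wrist force passes 120 N, or if a joint passes its speed limit or range.

ROBOT

A 6-joint arm with a two-finger parallel gripper is mounted at the origin on a cart in front of the work surface, level with it; the furniture and walls round the work are solid. World frame = base frame: x ahead of the robot, y to its left, z up, the work surface at z = 0. Lengths are in m, angles in rad, forces in N, time in s.
With the tool pointing down it reaches from about 0.375 to 0.9 m from the base axis. Payload 3.1 kg.
Tool frame: the origin (TCP) lies between the finger pads; the fingertips stand manip.finger_overhang ahead of it and the grasp point (between the pads) lies 5 mm behind it (manip.finger_overhang is the distance from the TCP to the fingertips, in m); z points along the fingers, y is the line along which they close (so a half turn about z gives the same grasp; the last joint's range is limited). The gripper opens to 85 mm and grips with 20 to 120 N. Pads are 22 mm wide; open, the fingers measure 114 mm over their backs; the gripper's body (76 mm by 85 mm) begins 54 mm behind the grasp point. The pads swing forward as they close: fully open they stand 13 mm farther back than shut.
Start: joints at [-1.383, 0.527, 1.433, -0, 1.181, -0.178], TCP at [0.224, -0.584, 0.245] pointing down, gripper open.
Joint ranges: [-3.08, 3.08], [-0.75, 2.2], [0.22, 2.44], [-1.43, 4.57], [0, 2.65], [-2.85, 2.85]. Speed limits (rad/s): [2.79, 2.79, 3.14, 3.14, 3.14, 3.14].

INTERFACE

Orientations are given as a unit quaternion [x, y, z, w].
In Python, from station import manip gives the robot as it stands.
- The arm moves only by the tool drive_tool, never from a script. Its argument "plan" is a list of rows, each a list of 7 numbers: the shift along the tool's x, y, z in m, then the turn, a rotation vector about the tool's x, y, z in degrees, then the opening, from -1 (shut) to 1 (fully open). In form: [[x, y, z, wx, wy, wz, gripper], ...]. A call has 1 to 10 rows; each row shifts and turns the commanded pose from where the row before left it, along the tool's axes as they then stand; what a row does not reach is not made up. A row lasts 1/10 s, in which the tool goes at most 50 mm and 8.59 degrees, less where a joint would pass 70% of its speed; a pose out of reach is approached as far as the arm can. A call is refused whole if a number of a shift passes 0.05 or a number of a turn 8.59, either way. A call with a gripper value outside its range is refused whole. The fingers move at their own pace and stop on an object; "newtons" is the grip in N (left out, the last holds). Time passes only in rows, so rows that do not move let the fingers close. It gives the time, the measured TCP pose, the force, the opening and the grip force at its end, in the units of the state.
- manip.sense(): the state, without advancing time (a new reading comes with each control period).
- manip.snapshot(name): name is "side" or "top" or "wrist"; returns a dict with "image" (420x560x3 uint8, red, green, blue), "z_map" (420x560 float32, m along the optical axis (not along the pixel's ray), 0 where there is no reading), "fov_y" (degrees; the focal length in pixels is half the picture's height over the tangent of half this angle, whatever the lens; pixels are square), "cx", "cy" (the principal point, pixels), "extrinsics" (4x4, takes a point from camera to world coordinates); the wrist camera has in their place "mount" (4x4, takes a point from camera to tool coordinates, whose origin is the TCP and whose axes are the flange's). Camera axes: x right, y up, looking along -z (the intrinsics and any distortion apply to the point x, -y, -z); pixel columns grow to the right and rows downward; lengths in m; the calibration is good to about 2 mm. A picture is of the moment at which its call begins: read the wrist's pose just before it.
- manip.sign_off(): hands the job in; it is judged then, once.
The state is a dict: "t": time; "q": joint angles; "qd": joint speeds; "tau": joint torques, N m; "tcp_pos": TCP position; "tool_rot": TCP orientation; "force": force on the tool from outside, world axes, zero at the start; "ft_torque": the same for the moment, N m; "finger_gap": opening from 0.0 (shut) to 1.0 (fully open); "gripper_force": force on a finger pad.
Only numpy, scipy, OpenCV 4.12 (cv2) and the standard library are available. Lean on these libraries where they do the work, as an engineer would, in place of code of your own. Each camera call takes 0.05 s, during which the arm holds its last target. There are 200 camera calls.

## Working session

There is one attempt and no reset: what is moved stays moved. The work goes in short steps, Python scripts to look and compute and a tool call to move; the robot and the scene stay as the last step left them, time stands still between calls to the robot, and variables do not carry over. Pictures are saved under pics/ and viewed, at most 10 in all, crops included, and the job is handed in when it is done.

Besides the shell and the picture viewer there is one more tool, called after "Emit:" as name(argument=value, ...) on one line, values as JSON. drive_tool: Moves the arm, as the interface text tells. Its arguments: {"type":"object","properties":{"plan":{"type":"array"},"newtons":{"type":"number"}},"required":["plan"]}

```bash
mkdir -p pics; cat > h.py <<'E'
import numpy as np, cv2
from station import manip
def pts(s,E=None):
    E=s['extrinsics'] if E is None else E
    z=s['z_map']; h,w=z.shape; f=h/2/np.tan(np.radians(s['fov_y'])/2)
    v,u=np.mgrid[:h,:w]
    P=np.stack([(u-s['cx'])/f*z,-(v-s['cy'])/f*z,-z],-1)
    W=P@np.array(E)[:3,:3].T+np.array(E)[:3,3]; W[z==0]=np.nan
    return W
E
python3 - <<'E'
from h import *
a=manip.sense(); print(a, manip.finger_overhang)
for n in ('side','top'):
    s=manip.snapshot(n); print(n,[k for k in s],s['fov_y'],s['cx'],s['cy'],np.round(s['extrinsics'],3).tolist())
    cv2.imwrite(f'pics/{n}0.png',s['image'][:,:,::-1]); np.save(n+'.npy',pts(s))
E
```

```text
{'t': 0.0, 'q': array([-1.38349300e+00,  5.28454570e-01,  1.43392465e+00,  5.21059885e-06,
        1.18139042e+00, -1.78542343e-01]), 'qd': array([-0.00063529,  0.00010166,  0.00236576,  0.0008844 , -0.00013037,
       -0.00216237]), 'tau': array([ 1.99634233e-03, -4.42337751e+01, -1.78025419e+01,  3.32165553e-05,
        8.50133831e-03,  2.88276760e-05]), 'tcp_pos': array([ 0.22345958, -0.58294326,  0.2443336 ]), 'tool_rot': array([ 9.83315815e-01,  1.81903333e-01, -2.35896457e-06, -1.08849272e-03]), 'force': array([ 0.88555119, -0.35700682, -0.49533279]), 'ft_torque': array([-0.06723741, -0.01412692,  0.03770543]), 'gripper_force': 0.0, 'finger_gap': 1.001004010174695} 0.014
side ['image', 'z_map', 'fov_y', 'cx', 'cy', 'extrinsics'] 47.59095562452619 281.0559017062641 201.6551837779655 [[0.359, 0.477, -0.802, -0.517], [-0.933, 0.163, -0.321, -0.353], [-0.022, 0.863, 0.504, 0.834], [0.0, 0.0, 0.0, 1.0]]
top ['image', 'z_map', 'fov_y', 'cx', 'cy', 'extrinsics'] 57.732508700154604 278.91595693368924 211.16770282607564 [[0.017, 0.991, -0.133, 0.398], [-0.999, 0.013, -0.03, 0.024], [-0.028, 0.134, 0.991, 1.041], [0.0, 0.0, 0.0, 1.0]]
```

View pics/top0.png

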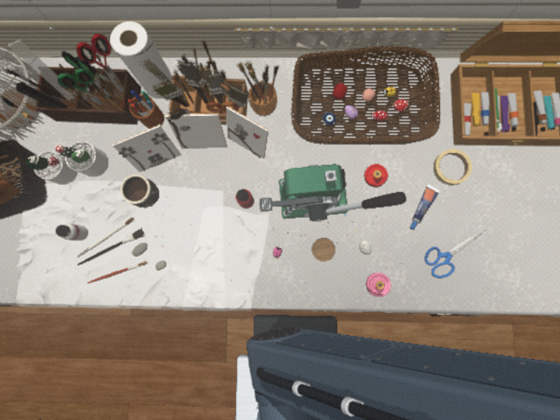

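View pics/side0.png

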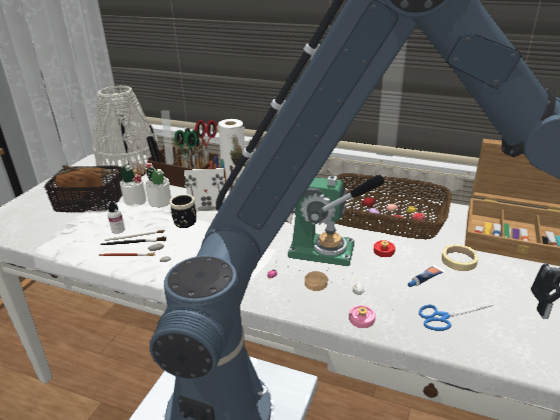

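Top view: the press is at about (313,190), the lever grip at about (383,200), the pawl tab at about (266,204), and a dark red item stands next to the tab at (245,198). The side view shows the lever up and the wheel under the ram.

```bash
python3 - <<'E'
from h import *
im=cv2.imread('pics/top0.png'); cv2.imwrite('pics/crop.png',cv2.resize(im[150:260,220:420],None,fx=4,fy=4,interpolation=cv2.INTER_CUBIC))
W=np.load('top.npy')
for r in (196,200,204,208): print(r,[(c,)+tuple(np.round(W[r,c]*1000).astype(int)) for c in range(236,412,5)])
# grip axis, tab
m=(W[...,2]>.19)&(W[...,0]>.3)&(W[...,0]<.5)
R=W[150:260,220:420].reshape(-1,3)
g=R[(R[:,1]<-.13)&(R[:,1]>-.3)&(R[:,2]>.15)]
print(len(g),g.min(0),g.max(0),g.mean(0)); u=np.linalg.svd(g[:,:2]-g[:,:2].mean(0))[2][0]; print('dir',u)
t=R[(R[:,1]>.02)&(R[:,1]<.12)&(R[:,2]>.2)]; print(len(t),t.min(0),t.max(0),np.median(t,0))
p=R[(R[:,2]>.15)];print(p.max(0))
E
```

```text
196 [(236, np.int64(562), np.int64(162), np.int64(98)), (241, np.int64(559), np.int64(148), np.int64(112)), (246, np.int64(562), np.int64(137), np.int64(100)), (251, np.int64(567), np.int64(127), np.int64(71)), (256, np.int64(579), np.int64(120), np.int64(4)), (261, np.int64(579), np.int64(106), np.int64(5)), (266, np.int64(579), np.int64(93), np.int64(3)), (271, np.int64(580), np.int64(79), np.int64(-2)), (276, np.int64(580), np.int64(65), np.int64(-1)), (281, np.int64(575), np.int64(50), np.int64(32)), (286, np.int64(545), np.int64(35), np.int64(204)), (291, np.int64(542), np.int64(24), np.int64(222)), (296, np.int64(542), np.int64(13), np.int64(219)), (301, np.int64(546), np.int64(1), np.int64(199)), (306, np.int64(547), np.int64(-10), np.int64(194)), (311, np.int64(548), np.int64(-22), np.int64(192)), (316, np.int64(547), np.int64(-33), np.int64(193)), (321, np.int64(548), np.int64(-44), np.int64(190)), (326, np.int64(552), np.int64(-57), np.int64(170)), (331, np.int64(553), np.int64(-70), np.int64(163)), (336, np.int64(555), np.int64(-82), np.int64(156)), (341, np.int64(578), np
[... 6048 characters left out ...]
nt64(550), np.int64(-224), np.int64(0)), (386, np.int64(551), np.int64(-238), np.int64(-2)), (391, np.int64(551), np.int64(-251), np.int64(0)), (396, np.int64(551), np.int64(-265), np.int64(-1)), (401, np.int64(551), np.int64(-278), np.int64(0)), (406, np.int64(551), np.int64(-291), np.int64(1)), (411, np.int64(551), np.int64(-305), np.int64(0))]
492 [ 0.51198979 -0.20203794  0.24247689] [ 0.54054182 -0.13015991  0.30393104] [ 0.52453065 -0.16536845  0.28052203]
dir [-0.11130865  0.99378589]
584 [0.50713291 0.02000556 0.20023698] [0.60373607 0.0930082  0.23248344] [0.53245784 0.03704453 0.22522602]
[0.62311322 0.0930082  0.30393104]<stdin>:4: RuntimeWarning: invalid value encountered in cast
```

View pics/crop.png

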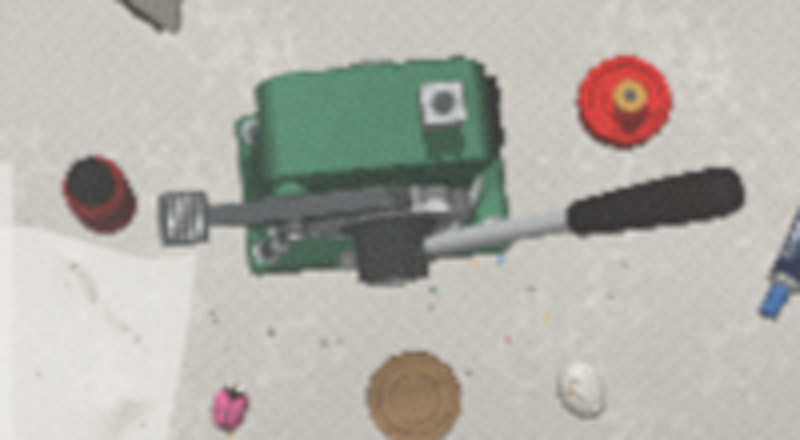

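The crop shows the tab at crop (183,218), the grip from crop (570,215) to (740,188), and the paint bottle at crop (97,195). Next I raise and close the gripper, align it with the world axes, then refine the measurements.

Emit:
drive_tool(plan=[[0, 0, -0.04, 0, 0, 7, -1], [0, 0, -0.04, 0, 0, 7, -1], [0, 0, -0.04, 0, 0, 7, -1], [0, 0, -0.04, 0, 0, 0, -1], [0, 0, 0, 0, 0, 0, -1], [0, 0, 0, 0, 0, 0, -1]])

```text
t: 0.7
tcp_pos: [0.2236, -0.5836, 0.406]
tool_rot: [1.0, -0.0, 0.0, 0.001]
force: [0.2, -0.7, 0.6]
finger_gap: 0.002
gripper_force: 0.0
```

```bash
python3 - <<'E'
from h import *
W=np.load('top.npy')
im=cv2.imread('pics/top0.png').astype(int)
R=W[150:260,220:420].reshape(-1,3); C=im[150:260,220:420].reshape(-1,3)
def rect(P,n): print(n,len(P),P.mean(0).round(4),cv2.minAreaRect((P[:,:2]*1000).astype(np.float32)))
t=R[(R[:,1]>.062)&(R[:,1]<.11)&(R[:,2]>.2)]; rect(t,'tab')
b=R[(R[:,1]>.038)&(R[:,1]<.060)&(R[:,2]>.2)&(R[:,0]<.55)]; rect(b,'bar')
f=R[(R[:,2]>.219)&(R[:,0]>.55)&(R[:,1]>-.1)]; rect(f,'frame')
for lo in np.arange(-.21,-.09,.015):
    g=R[(R[:,1]>lo)&(R[:,1]<lo+.015)&(R[:,2]>.2)&(R[:,0]<.56)]
    if len(g): print('lev',len(g),((g.max(0)+g.min(0))/2).round(4),g[:,2].max().round(4))
print(manip.sense()['tcp_pos'],manip.sense()['tool_rot'],manip.finger_overhang,manip.sense()['finger_gap'],manip.sense()['force'])
E
```

```text
tab 187 [0.5218 0.0786 0.2268] ((521.7623901367188, 77.54400634765625), (28.746387481689453, 30.456811904907227), 1.7355883121490479)
bar 62 [0.525  0.0481 0.2225] ((525.5828247070312, 48.36469268798828), (12.274518966674805, 20.82086753845215), 6.8333892822265625)
frame 1444 [ 0.5787 -0.0251  0.2297] ((578.93359375, -23.634765625), (60.818851470947266, 125.09364318847656), 5.547126770019531)
lev 24 [ 0.5276 -0.1986  0.2956] 0.3005
lev 111 [ 0.5278 -0.1875  0.2935] 0.3039
lev 117 [ 0.5267 -0.1724  0.2851] 0.2974
lev 112 [ 0.5255 -0.1576  0.2722] 0.2895
lev 97 [ 0.524  -0.1424  0.2637] 0.2745
lev 75 [ 0.522  -0.1273  0.2473] 0.2589
lev 50 [ 0.52   -0.1125  0.2359] 0.2442
lev 45 [ 0.5181 -0.0974  0.2229] 0.2321
[ 0.2236184  -0.58362369  0.40603296] [ 9.99999629e-01 -2.72578444e-04  1.50207221e-04  8.02954029e-04] 0.014 0.002090241849983341 [ 0.23893961 -0.65160101  0.62775962]
```

Emit:
drive_tool(plan=[[0.02, -0.044, 0, 0, 0, 0, -1], [0.02, -0.044, 0, 0, 0, 0, -1], [0.02, -0.044, 0, 0, 0, 0, -1], [0.02, -0.044, 0, 0, 0, 0, -1], [0.02, -0.044, 0, 0, 0, 0, -1], [0.02, -0.044, 0, 0, 0, 0, -1], [0.02, -0.044, 0, 0, 0, 0, -1], [0.02, -0.044, 0, 0, 0, 0, -1], [0.02, -0.044, 0, 0, 0, 0, -1], [0.02, -0.044, 0, 0, 0, 0, -1]])

```text
t: 1.7
tcp_pos: [0.4233, -0.1413, 0.4033]
tool_rot: [1.0, -0.001, -0.002, -0.001]
force: [1.0, -0.3, 0.0]
finger_gap: -0.004
gripper_force: 0.0
```

Emit:
drive_tool(plan=[[0.02, -0.044, 0, 0, 0, 0, -1], [0.02, -0.044, 0, 0, 0, 0, -1], [0.02, -0.044, 0, 0, 0, 0, -1], [0.02, -0.044, 0, 0, 0, 0, -1], [0.018, -0.044, 0, 0, 0, -5.5, -1], [0, 0, 0, 0, 0, 0, -1]])

```text
t: 2.3
tcp_pos: [0.5222, 0.0812, 0.4027]
tool_rot: [0.999, 0.052, -0.002, -0.001]
force: [-0.4, -0.6, -0.4]
finger_gap: 0.001
gripper_force: 0.0
```

Emit:
drive_tool(plan=[[0, 0.003, -0.0, 0, 0, 0, -1], [0, 0, 0.045, 0, 0, 0, -1], [0, 0, 0.045, 0, 0, 0, -1], [0, 0, 0.04, 0, 0, 0, -1], [0, 0, 0.01, 0, 0, 0, -1], [0, 0, 0, 0, 0, 0, -1]])

```text
t: 2.9
tcp_pos: [0.521, 0.0718, 0.2637]
tool_rot: [0.999, 0.046, -0.003, -0.0]
force: [0.1, 0.0, -0.3]
finger_gap: -0.005
gripper_force: 0.0
```

Emit:
drive_tool(plan=[[0, 0, 0.007, 0, 0, 0, -1], [0, 0, 0.007, 0, 0, 0, -1], [0, 0, 0.005, 0, 0, 0, -1], [0, 0, 0.004, 0, 0, 0, -1], [0, 0, 0, 0, 0, 0, -1]])

```text
t: 3.4
tcp_pos: [0.5221, 0.0733, 0.2421]
tool_rot: [0.999, 0.048, -0.0, -0.0]
force: [0.0, 0.5, 0.3]
finger_gap: -0.001
gripper_force: 0.0
```

Emit:
drive_tool(plan=[[0, -0.004, 0, 0, 0, 0, -1], [0, 0, 0.003, 0, 0, 0, -1], [0, 0, 0.003, 0, 0, 0, -1], [0, 0, 0.003, 0, 0, 0, -1], [0, 0, 0, 0, 0, 0, -1]])

```text
t: 3.9
tcp_pos: [0.5216, 0.0771, 0.2327]
tool_rot: [0.999, 0.048, -0.001, 0.0]
force: [0.1, 0.3, -0.1]
finger_gap: 0.001
gripper_force: 0.1
```

Emit:
drive_tool(plan=[[0, 0, 0.003, 0, 0, 0, -1], [0, 0, 0.003, 0, 0, 0, -1], [0, 0, 0.001, 0, 0, 0, -1], [0, 0, 0, 0, 0, 0, -1]])

```text
t: 4.3
tcp_pos: [0.5218, 0.0771, 0.226]
tool_rot: [0.999, 0.048, -0.0, -0.0]
force: [0.4, 0.7, 0.1]
finger_gap: 0.003
gripper_force: 0.0
```

```bash
python3 - <<'E'
from h import *
a=manip.sense(); print(a['tcp_pos'],a['force'])
s=manip.snapshot('wrist'); cv2.imwrite('pics/w1.png',s['image'][:,:,::-1])
s=manip.snapshot('side'); cv2.imwrite('pics/s1.png',cv2.resize(s['image'][150:290,240:410,::-1],None,fx=4,fy=4))
E
```

```text
[0.52180056 0.0771047  0.22599227] [0.43578257 0.69339019 0.07550849]
```

View pics/w1.png

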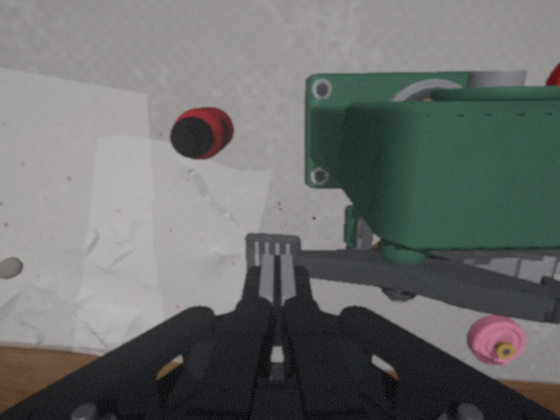

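The wrist view shows the fingertips on the tab, with its far edge at about (272,238). I'll measure its height.

```bash
python3 - <<'E'
from h import *
from scipy.spatial.transform import Rotation as Ro
a=manip.sense(); s=manip.snapshot('wrist')
T=np.eye(4); T[:3,:3]=Ro.from_quat(a['tool_rot']).as_matrix(); T[:3,3]=a['tcp_pos']
W=pts(s,T@np.array(s['mount']))
for r,c in [(238,255),(238,272),(238,290),(246,252),(246,294),(255,320),(255,340),(262,380),(160,440),(135,195)]: print(r,c,W[r,c].round(4))
E
```

```text
238 255 [0.5362 0.089  0.2044]
238 272 [0.5375 0.0808 0.2057]
238 290 [0.5385 0.0723 0.2061]
246 252 [0.5318 0.0901 0.2043]
246 294 [0.5359 0.0703 0.2092]
255 320 [0.5319 0.0573 0.2079]
255 340 [0.5326 0.0477 0.2076]
262 380 [0.5347 0.0311 0.2158]
160 440 [0.5845 0.0214 0.2284]
135 195 [0.5709 0.1409 0.1082]
```

The tab has dropped about 21 mm and sits below the fingertips, so the pawl has snapped clear. Next I lift off and go to the lever grip.

Emit:
drive_tool(plan=[[0, 0, -0.02, 0, 0, 0, -1], [0, 0, -0.05, 0, 0, 0, -1], [0, 0, -0.05, 0, 0, 0, -1], [0, 0, -0.05, 0, 0, 0, -1], [-0.003, 0.042, 0, 0, 0, 0, -1], [-0.003, 0.042, 0, 0, 0, 0, -1], [-0.004, 0.042, 0, 0, 0, 0, -1], [-0.004, 0.042, 0, 0, 0, 0, -1], [-0.003, 0.042, 0, 0, 0, 0, -1], [-0.003, 0.04, 0, 0, 0, 0, -1]])

```text
t: 5.45
tcp_pos: [0.5256, -0.1754, 0.3965]
tool_rot: [0.999, 0.047, 0.0, 0.0]
force: [1.1, 0.5, 0.2]
finger_gap: -0.003
gripper_force: 0.0
```

Emit:
drive_tool(plan=[[0, 0, 0, 0, 0, 0, -1], [0, 0, 0.03, 0, 0, 0, -1], [0, 0, 0.025, 0, 0, 0, -1], [0, 0, 0, 0, 0, 0, -1]])

```text
t: 5.85
tcp_pos: [0.5236, -0.172, 0.3379]
tool_rot: [0.999, 0.048, -0.004, -0.002]
force: [-0.3, 0.7, -0.8]
finger_gap: -0.002
gripper_force: 0.0
```

```bash
python3 - <<'E'
from h import *
a=manip.sense(); print(a['tcp_pos'],a['force'])
s=manip.snapshot('wrist'); cv2.imwrite('pics/w2.png',s['image'][:,:,::-1])
E
```

```text
[ 0.52364665 -0.17201328  0.33793796] [-0.32532506  0.69353826 -0.8037953 ]
```

View pics/w2.png

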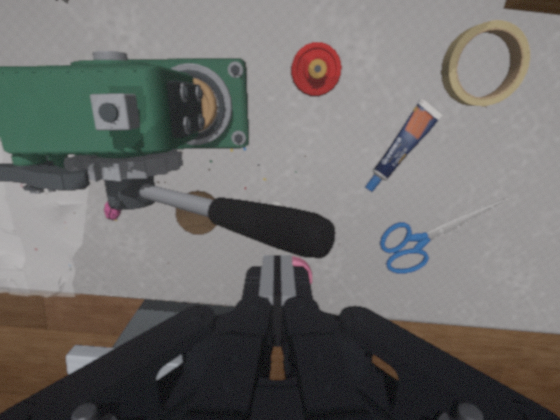

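Fingertips are at (277,258) and the grip runs from (215,210) to (325,235). I'll check the lateral offset with depth.

```bash
python3 - <<'E'
from h import *
from scipy.spatial.transform import Rotation as Ro
a=manip.sense(); s=manip.snapshot('wrist')
T=np.eye(4); T[:3,:3]=Ro.from_quat(a['tool_rot']).as_matrix(); T[:3,3]=a['tcp_pos']
W=pts(s,T@np.array(s['mount']))
print(a['tcp_pos'])
for c in (225,250,277,300,320):
  k=W[190:256,c]; k=k[k[:,2]>.2]; print(c,len(k),k.min(0).round(4),k.max(0).round(4))
E
```

```text
[ 0.52492243 -0.17259384  0.34005785]
225 32 [ 0.516  -0.1384  0.2451] [ 0.535  -0.1354  0.2616]
250 38 [ 0.5174 -0.156   0.2541] [ 0.5381 -0.1533  0.2768]
277 45 [ 0.5178 -0.1732  0.2711] [ 0.5409 -0.171   0.3293]
300 45 [ 0.5218 -0.1859  0.2794] [ 0.543  -0.1839  0.2991]
320 38 [ 0.5234 -0.1968  0.2857] [ 0.5423 -0.1945  0.3005]
```

Emit:
drive_tool(plan=[[0.004, 0, 0, 0, 0, 0, -1], [0, 0, 0.012, 0, 0, 0, -1], [0, 0, 0.007, 0, 0, 0, -1], [0, 0.002, 0.006, 0, 0, 0, -1], [0, 0.002, 0.006, 0, 0, 0, -1], [0, 0.002, 0.006, 0, 0, 0, -1], [0, 0.002, 0.006, 0, 0, 0, -1]])

```text
t: 6.65
tcp_pos: [0.5314, -0.1833, 0.2992]
tool_rot: [0.999, 0.048, 0.001, 0.002]
force: [-0.9, -3.6, 5.7]
finger_gap: -0.001
gripper_force: 2.5
```

Emit:
drive_tool(plan=[[0, 0.003, 0.007, 0, 0, 0, -1], [0, 0.003, 0.007, 0, 0, 0, -1], [0, 0.002, 0.007, 0, 0, 0, -1], [0, 0.002, 0.007, 0, 0, 0, -1]])

```text
t: 7.05
tcp_pos: [0.5314, -0.1909, 0.2696]
tool_rot: [0.999, 0.047, -0.0, -0.001]
force: [1.0, -1.3, 3.2]
finger_gap: 0.0
gripper_force: 1.1
```

The lever passes 0.1 rad at about 3 N, so the pawl is clear. I'll continue pushing.

Emit:
drive_tool(plan=[[0, 0.002, 0.007, 0, 0, 0, -1], [0, 0.002, 0.007, 0, 0, 0, -1], [0, 0.002, 0.007, 0, 0, 0, -1], [0, 0.001, 0.007, 0, 0, 0, -1], [0, 0.001, 0.007, 0, 0, 0, -1], [0, 0.001, 0.007, 0, 0, 0, -1], [0, 0, 0.006, 0, 0, 0, -1]])

```text
t: 7.75
tcp_pos: [0.5324, -0.2002, 0.2217]
tool_rot: [0.999, 0.048, -0.0, -0.0]
force: [-0.1, -1.9, 2.4]
finger_gap: -0.002
gripper_force: 1.1
```

Emit:
drive_tool(plan=[[0, 0, 0.006, 0, 0, 0, -1], [0, 0, 0.006, 0, 0, 0, -1], [0, 0, 0.006, 0, 0, 0, -1], [0, 0, 0.006, 0, 0, 0, -1], [0, 0, 0.004, 0, 0, 0, -1]])

```text
t: 8.25
tcp_pos: [0.533, -0.2022, 0.1952]
tool_rot: [0.999, 0.048, 0.001, 0.002]
force: [-1.8, -5.5, 7.9]
finger_gap: -0.001
gripper_force: 3.8
```

Emit:
drive_tool(plan=[[0, 0, 0.004, 0, 0, 0, -1], [0, 0, 0.004, 0, 0, 0, -1], [0, 0, 0.004, 0, 0, 0, -1], [0, 0, 0.004, 0, 0, 0, -1], [0, 0, 0.004, 0, 0, 0, -1]])

```text
t: 8.75
tcp_pos: [0.5331, -0.2021, 0.1754]
tool_rot: [0.999, 0.048, 0.001, 0.002]
force: [-1.7, -5.2, 7.7]
finger_gap: 0.001
gripper_force: 4.0
```

Emit:
drive_tool(plan=[[0, 0, 0.003, 0, 0, 0, -1], [0, 0, 0.003, 0, 0, 0, -1], [0, 0, 0.003, 0, 0, 0, -1]])

```text
t: 9.05
tcp_pos: [0.533, -0.2015, 0.1663]
tool_rot: [0.999, 0.048, 0.001, 0.002]
force: [-1.2, -2.9, 7.4]
finger_gap: -0.003
gripper_force: 4.0
```

Emit:
drive_tool(plan=[[0, 0, 0.002, 0, 0, 0, -1], [0, 0, 0.002, 0, 0, 0, -1], [0, 0, 0.002, 0, 0, 0, -1]])

```text
t: 9.35
tcp_pos: [0.5329, -0.2008, 0.1602]
tool_rot: [0.999, 0.048, 0.001, 0.001]
force: [-0.5, -1.4, 6.8]
finger_gap: 0.002
gripper_force: 3.9
```

Emit:
drive_tool(plan=[[0, 0, 0.002, 0, 0, 0, -1], [0, 0, 0.002, 0, 0, 0, -1], [0, 0, 0, 0, 0, 0, -1]])

```text
t: 9.65
tcp_pos: [0.5329, -0.2003, 0.1565]
tool_rot: [0.999, 0.048, 0.001, 0.0]
force: [-1.8, -1.1, 10.0]
finger_gap: -0.002
gripper_force: 4.5
```

Emit:
drive_tool(plan=[[0, 0, 0.002, 0, 0, 0, -1], [0, 0, 0, 0, 0, 0, -1]])

```text
t: 9.85
tcp_pos: [0.5329, -0.2001, 0.1549]
tool_rot: [0.999, 0.048, 0.001, 0.0]
force: [-2.3, 0.8, 12.1]
finger_gap: -0.002
gripper_force: 5.7
```

Emit:
drive_tool(plan=[[0, 0, 0.002, 0, 0, 0, -1], [0, 0, 0, 0, 0, 0, -1]])

```text
t: 10.05
tcp_pos: [0.5328, -0.1999, 0.1532]
tool_rot: [0.999, 0.048, 0.001, 0.0]
force: [-2.4, 1.8, 14.0]
finger_gap: -0.004
gripper_force: 6.8
```

Emit:
drive_tool(plan=[[0, 0, 0.002, 0, 0, 0, -1], [0, 0, 0.002, 0, 0, 0, -1], [0, 0, 0, 0, 0, 0, -1]])

```text
t: 10.35
tcp_pos: [0.5328, -0.1993, 0.15]
tool_rot: [0.999, 0.048, 0.001, -0.0]
force: [-3.1, 2.4, 19.5]
finger_gap: -0.001
gripper_force: 8.9
```

Emit:
drive_tool(plan=[[0, 0, 0.002, 0, 0, 0, -1], [0, 0, 0.002, 0, 0, 0, -1], [0, 0, 0, 0, 0, 0, -1]])

```text
t: 10.65
tcp_pos: [0.5328, -0.1988, 0.1467]
tool_rot: [0.999, 0.047, 0.001, -0.001]
force: [-4.0, 5.1, 24.1]
finger_gap: -0.001
gripper_force: 11.1
```

```bash
python3 - <<'E'
from h import *
a=manip.sense(); print(a['tcp_pos'],a['force'],a['tau'].round(1))
s=manip.snapshot('side'); cv2.imwrite('pics/s2.png',cv2.resize(s['image'][160:300,270:430,::-1],None,fx=4,fy=4,interpolation=cv2.INTER_CUBIC))
E
```

```text
[ 0.5327766  -0.19875611  0.14672282] [-4.04052773  5.08393644 24.06852856] [ -1.9 -29.2 -11.   -0.6  -1.8   0. ]
```

View pics/s2.png

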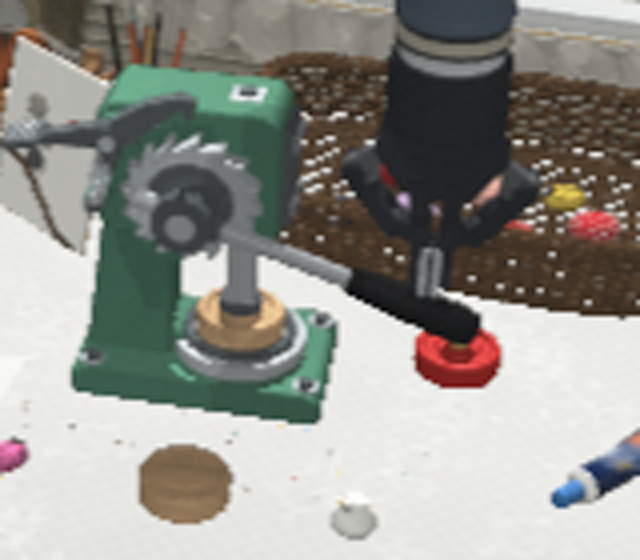

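The pawl's nose (crop 190,105) is well clear of the ratchet. The ram is on the bush, the wheel is in its nest, and the force is climbing past the plateau. I'll press a little further and check whether the lever still moves.

```bash
cat > m.py <<'E'
from h import *
W=np.median([pts(manip.snapshot('top')) for _ in range(3)],0); W0=np.load('top.npy')
for n,V in (('0',W0),('now',W)):
    R=V[165:190,318:342]; 
    print(n,'ramtop',np.nanmedian(V[174:178,328:332].reshape(-1,3),0).round(4),R[...,2].max())
R=W[150:290,250:460].reshape(-1,3)
for y in np.arange(-.10,-.26,-.02):
    g=R[(abs(R[:,1]-y)<.01)&(R[:,2]>.09)&(R[:,2]<.2)&(abs(R[:,0]-.525)<.05)]
    if len(g)>5: print(round(y,3),len(g),np.percentile(g[:,2],90).round(4),np.median(g[:,0]).round(4))
s=manip.snapshot('side')
z=np.median([manip.snapshot('side')['z_map'] for _ in range(6)],0); s['z_map']=z; V=pts(s)
for r in range(228,256,2): print(r,*[V[r,c].round(3) for c in (322,330,338)])
a=manip.sense(); print(a['t'],a['tcp_pos'],a['force'])
E
python3 m.py
```

```text
0 ramtop [ 0.5817 -0.0572  0.2494] nan
now ramtop [ 0.5857 -0.0591  0.2324] nan
-0.1 39 0.1582 0.5212
-0.12 43 0.1517 0.5203
-0.14 52 0.1453 0.5225
-0.16 34 0.1433 0.5198
228 [ 0.695 -0.004  0.001] [ 0.572 -0.063  0.091] [ 0.715 -0.051 -0.001]
230 [ 0.687 -0.007 -0.001] [ 0.574 -0.063  0.083] [ 0.703 -0.055  0.   ]
232 [ 0.675 -0.011  0.   ] [ 0.573 -0.063  0.077] [ 0.692 -0.057  0.   ]
234 [ 0.587 -0.036  0.055] [ 0.575 -0.063  0.069] [ 0.602 -0.08   0.055]
236 [ 0.577 -0.039  0.055] [ 0.57  -0.064  0.065] [ 0.595 -0.082  0.053]
238 [ 0.567 -0.042  0.055] [ 0.57  -0.065  0.059] [ 0.585 -0.084  0.053]
240 [ 0.557 -0.045  0.056] [ 0.568 -0.065  0.053] [ 0.572 -0.088  0.055]
242 [ 0.554 -0.046  0.051] [ 0.556 -0.069  0.055] [ 0.571 -0.088  0.05 ]
244 [ 0.555 -0.046  0.043] [ 0.552 -0.07   0.051] [ 0.571 -0.088  0.042]
246 [ 0.549 -0.048  0.041] [ 0.555 -0.07   0.042] [ 0.561 -0.091  0.043]
248 [ 0.545 -0.049  0.037] [ 0.547 -0.072  0.041] [ 0.557 -0.092  0.039]
250 [ 0.538 -0.051  0.035] [ 0.546 -0.072  0.035] [ 0.552 -0.094  0.036]
252 [ 0.537 -0.052  0.029] [ 0.538 -0.075  0.034] [ 0.551 -0.095  0.03 ]
254 [ 0.535 -0.052  0.024] [ 0.538 -0.075  0.027] [ 0.55  -0.095  0.023]
11.2 [ 0.53277343 -0.19872767  0.14672039] [-3.15181882  5.6006104  24.03583954]
```

Emit:
drive_tool(plan=[[0, 0, 0.003, 0, 0, 0, -1], [0, 0, 0.003, 0, 0, 0, -1], [0, 0, 0, 0, 0, 0, -1], [0, 0, 0, 0, 0, 0, -1]])

```text
t: 11.6
tcp_pos: [0.5327, -0.1977, 0.1417]
tool_rot: [0.999, 0.047, 0.001, -0.001]
force: [-5.1, 9.0, 31.3]
finger_gap: -0.001
gripper_force: 13.8
```

```bash
python3 m.py
```

```text
0 ramtop [ 0.5817 -0.0572  0.2494] nan
now ramtop [ 0.5856 -0.0592  0.2321] nan
-0.1 8 0.1851 0.5457
-0.12 35 0.1496 0.5211
-0.14 53 0.1427 0.522
-0.16 35 0.1395 0.5183
228 [ 0.699 -0.003 -0.001] [ 0.572 -0.063  0.091] [ 0.709 -0.053  0.003]
230 [ 0.686 -0.007  0.   ] [ 0.572 -0.063  0.084] [ 0.7   -0.055  0.002]
232 [ 0.675 -0.011  0.001] [ 0.573 -0.063  0.077] [ 0.693 -0.057 -0.001]
234 [ 0.585 -0.037  0.056] [ 0.572 -0.064  0.071] [ 0.602 -0.08   0.055]
236 [ 0.58  -0.038  0.053] [ 0.572 -0.064  0.064] [ 0.595 -0.082  0.053]
238 [ 0.566 -0.042  0.056] [ 0.568 -0.065  0.06 ] [ 0.585 -0.084  0.053]
240 [ 0.558 -0.045  0.055] [ 0.568 -0.066  0.053] [ 0.571 -0.088  0.056]
242 [ 0.556 -0.045  0.049] [ 0.555 -0.069  0.056] [ 0.569 -0.089  0.051]
244 [ 0.557 -0.045  0.042] [ 0.554 -0.07   0.05 ] [ 0.567 -0.09   0.046]
246 [ 0.546 -0.049  0.043] [ 0.556 -0.069  0.042] [ 0.564 -0.09   0.041]
248 [ 0.546 -0.049  0.036] [ 0.545 -0.072  0.042] [ 0.559 -0.092  0.038]
250 [ 0.538 -0.051  0.035] [ 0.545 -0.073  0.036] [ 0.553 -0.094  0.035]
252 [ 0.54  -0.051  0.027] [ 0.54  -0.074  0.033] [ 0.55  -0.095  0.031]
254 [ 0.536 -0.052  0.023] [ 0.538 -0.075  0.027] [ 0.552 -0.095  0.022]
12.1 [ 0.53266357 -0.19773544  0.14167717] [-4.80586298  7.46666182 31.18998236]
```

The ram dropped 17 mm, so its foot is at about 58 mm. The wheel top is at 55 mm and the flange is 3 mm thick, so the bush is home. The force is also rising against a stop. I'll retreat and check.

Emit:
drive_tool(plan=[[0, 0, -0.01, 0, 0, 0, -1], [0, 0.01, -0.03, 0, 0, 0, -1], [0, 0.01, -0.05, 0, 0, 0, -1], [0, 0.01, -0.05, 0, 0, 0, -1], [0, 0.03, -0.03, 0, 0, 0, -1], [0, 0.03, 0, 0, 0, 0, -1], [0, 0, 0, 0, 0, 0, -1]])

```text
t: 12.8
tcp_pos: [0.5414, -0.2926, 0.306]
tool_rot: [0.999, 0.046, 0.001, 0.001]
force: [-0.7, 0.5, -0.8]
finger_gap: -0.002
gripper_force: 0.0
```

```bash
python3 m.py | sed -n '1,2p;10,17p'; python3 - <<'E'
from h import *
s=manip.snapshot('side'); a=s['image'][165:295,250:430,::-1]
t=manip.snapshot('top')['image'][130:270,215:425,::-1]
a=cv2.resize(a,(415,300),interpolation=cv2.INTER_CUBIC); t=cv2.resize(t,(450,300),interpolation=cv2.INTER_CUBIC)
cv2.imwrite('pics/end.png',cv2.resize(np.hstack([a,t]),(800,277)))
E
```

```text
0 ramtop [ 0.5817 -0.0572  0.2494] nan
now ramtop [ 0.5856 -0.0591  0.2331] nan
-0.24 16 0.1335 0.5315
228 [ 0.696 -0.004  0.001] [ 0.573 -0.063  0.09 ] [ 0.711 -0.052  0.002]
230 [ 0.686 -0.007  0.   ] [ 0.573 -0.063  0.084] [ 0.701 -0.055  0.001]
232 [ 0.673 -0.011  0.002] [ 0.576 -0.063  0.075] [ 0.69  -0.058  0.001]
234 [ 0.588 -0.036  0.054] [ 0.572 -0.064  0.071] [ 0.602 -0.08   0.055]
236 [ 0.579 -0.039  0.054] [ 0.567 -0.065  0.068] [ 0.596 -0.081  0.052]
238 [ 0.567 -0.042  0.056] [ 0.57  -0.065  0.058] [ 0.585 -0.084  0.053]
240 [ 0.559 -0.045  0.054] [ 0.567 -0.066  0.054] [ 0.571 -0.088  0.056]
```

View pics/end.png

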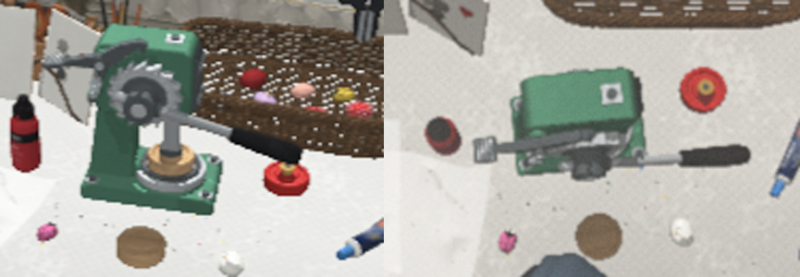

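The final picture shows the lever down at (270,145) and the pawl lifted clear at (125,50). The ram rests on the seated bush, the wheel is in its nest, and the bystanders haven't moved. I'm handing the job in.

```bash
python3 -c "
from station import manip
print(manip.sign_off())"
```

```text
the job is handed in; nothing more can be done
None
```

The job is handed in: the pawl was pressed until it snapped clear, then the lever was pushed down until the bush was home (ram foot measured about one flange thickness above the wheel); the wheel is still in its nest and nothing round the press moved.

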